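Set the vibration amplifier for a fan balancing run

TASK

Get the vibration amplifier ready for balancing the fan: with a fingertip push its gain lever all the way back to the low stop, then push it up click by click into the third notch, never letting it run past that notch, and then press the round zero key fully down and let it come up again. Only push with the outside of the fingers: do not pinch the lever, do not press the square hold key, and leave the other things on and around the amplifier where they are.

Things in the scene. Friction and masses are not known exactly. Their poses are not given: they have to be found in the camera images.
- amplifier: Vibration amplifier: grey bench instrument, fixed, 200 mm deep (x) by 260 wide (y), level aluminium deck 60 mm above the bench. Origin: centre of underside; at yaw 0 x points away from the robot, y to its left. On the deck (x, y in mm): lever slot along x at y = 45; round key (-45, -50); square key (-45, -97); flush display (48, -60); trim knob, 26 wide, 16 high (55, 100). Else flat.
- gain_lever (a joint): Lever travel, m, along amplifier +x: 0 at the low stop (notch 0). Notches every 14 mm, marked by ticks: 0, 14, 28, 42 (the third), 56, 70 mm. Leaving a notch takes 5 to 10 N for the first 2 mm, then little; some 8 mm on the lever snaps by itself into the next notch, 6 mm ahead of the fingertip (let go sooner, it falls back). Starts in notch 1, 2 or 3, rarely on the hump between two.
- lever_top (a point): Centre of the top of the lever's black cap, 92 mm above the bench. The cap is an upright block 14 mm along the slot, 34 mm across it, 28 mm high, starting 4 mm above the deck. With the lever at 0 this point lies at x = -35, y = 45 mm in the amplifier's frame. Its two flat faces, 7 mm either side of the middle, are for pushing; squeezing it between fingers is a fault. Ticks grow longer towards the high-gain end (+x).
- zero_key (a joint): Travel of the round zero key, m: 0 up, 0.005 fully down. Sprung: 1.3 N to start, about 4.5 N when fully down; springs back when let go.
- zero_key_top (a point): Centre of the top of the round zero key: a grey disc 22 mm across standing 10 mm above the deck (70 mm above the bench).
- hold_key (a joint): Travel of the square hold key, m, sprung like the zero key. Not to be pressed.
- hold_key_top (a point): Centre of the top of the square hold key: 18 mm by 18 mm, 10 mm above the deck, 47 mm beside the zero key towards amplifier -y.
- accelerometer: Loose steel vibration sensor, 22 mm across and 24 mm high, standing on the deck near its front left corner. Origin under its foot. Leave alone.
- screwdriver: Loose screwdriver, 170 mm long, lying left of the amplifier. Leave alone.
- wrench: Loose wrench, 150 mm long, lying in front of the amplifier (robot side). Leave alone.
- spare_rotor: Loose spare fan rotor, 86 mm across, 40 mm high, right of the amplifier. Origin under its centre. Leave alone.
- threadlock: Small loose bottle, 28 mm across, 85 mm high, standing right of the amplifier. Origin under its foot. Leave alone.
- weight_tray: Loose small tray with three compartments, 75 by 110 by 28 mm, behind the amplifier. Leave alone.
- tape_roll: Loose roll of tape, 72 mm across, 19 mm high, lying behind the amplifier. Leave alone.

How it is judged:
On the way, in this order (a step that is already met when the one before it is completed fails the run):
1. the gain lever is back at its low stop (value of joint gain_lever below 0.003 m), for 0.2 s.
2. the gain lever is in the third notch (value of joint gain_lever between 0.0385 and 0.0455 m), for 0.3 s.
3. the round zero key is pressed down with the lever in the third notch (all of step 2 and value of joint zero_key above 0.004 m), for 0.05 s.
At the end, for the whole second after the job is handed in: The gain lever rests in the third notch (42 mm, within 3.5 mm), both keys are up (within 1 mm), and every loose thing is within 15 mm of where it was (all of step 2 and value of joint each of zero_key, hold_key below 0.001 m and velocity of joint gain_lever between -0.01 and 0.01 m/s and distance of each of accelerometer, screwdriver, wrench, spare_rotor, threadlock, weight_tray, tape_roll from where it was at the start of the episode below 0.015 m); the robot touches nothing.
It fails at once if the gain lever runs past the third notch (beyond 49.5 mm) (value of joint gain_lever above 0.0495 m).
It fails at once if the square hold key is pressed (more than 2.5 mm) (value of joint hold_key above 0.0025 m).
It fails at once if the lever is pinched (fingers press both halves of its cap at once) (contact force between the fingers and gain_lever_c2 above 1 N and contact force between the fingers and gain_lever_c3 above 1 N).
It fails at once if a loose thing is lifted or shoved 15 mm or more (distance of any of accelerometer, screwdriver, wrench, spare_rotor, threadlock, weight_tray, tape_roll from where it was at the start of the episode above 0.015 m).
It also fails if it takes over 64 s, if anything falls off the work surface, if the arm or the gripper's body presses on something with over 40 N, if the wrist force passes 120 N, or if a joint passes its speed limit or range.

ROBOT

A 6-joint arm with a two-finger parallel gripper is mounted at the origin on the work surface. World frame = base frame: x ahead of the robot, y to its left, z up, the work surface at z = 0. Lengths are in m, angles in rad, forces in N, time in s.
With the tool pointing down it reaches from about 0.35 to 0.875 m from the base axis. Payload 15.5 kg.
Tool frame: the origin (TCP) lies at the very end of the fingers, on their centre line; the grasp point (between the pads) lies 19 mm behind it (arm.tcp_to_grasp is the distance from the TCP to the grasp point, in m); z points along the fingers, y is the line along which they close (so a half turn about z gives the same grasp; the last joint's range is limited). The gripper opens to 85 mm and grips with 20 to 120 N. Pads are 22 mm wide; open, the fingers measure 114 mm over their backs; the gripper's body (76 mm by 85 mm) begins 54 mm behind the grasp point. The pads swing forward as they close: fully open they stand 13 mm farther back than shut.
Start: joints at [1.099, 0.494, 1.345, -0, 1.302, -0.096], TCP at [0.229, 0.581, 0.231] pointing down, gripper open.
Joint ranges: [-2.91, 2.91], [-0.82, 2.16], [0.22, 2.67], [-1.22, 4.37], [0.12, 2.79], [-3.08, 3.08]. Speed limits (rad/s): [1.89, 1.89, 2.57, 3.01, 3.01, 3.01].

INTERFACE

Orientations are given as a rotation vector (axis times angle).
In Python, from cell import arm, read_camera, camera_model gives the robot as it stands.
- The arm moves only by the tool apply_moves, never from a script. Its argument "increments" is one flat list of numbers, 5 for each row, row after row: the shift along the tool's x, y, z in mm, then the turn about the tool's z in degrees, then the closure, from 0 (fully open) to 1 (shut). In form: [x, y, z, roll, jaw, x, y, z, roll, jaw, ...]. A call has 1 to 10 rows; each row is the pose to reach, as a shift and turn from the pose commanded when the call began, along the tool's axes at that moment; what a row does not reach only later rows make up. A row lasts 1/8 s, in which the tool goes at most 62.5 mm and 10.7 degrees, less where a joint would pass 70% of its speed; a pose out of reach is approached as far as the arm can. A call with a gripper value outside its range is refused whole. The fingers move at their own pace and stop on an object; "newtons" is the grip in N (left out, the last holds). Time passes only in rows, so rows that repeat a pose let the fingers close. It gives the time, the measured TCP pose, the force, the opening and the grip force at its end, in the units of the state.
- arm.state(): the state, without advancing time (a new reading comes with each control period).
- read_camera(name): name is "scene" or "top"; returns the picture (400x640x3 uint8, red, green, blue); there is no depth.
- camera_model(name): a dict with "intrinsics" (3x3 intrinsics, pixels), "view" (4x4, takes a point from world to camera coordinates). Camera axes: x right, y up, looking along -z (the intrinsics and any distortion apply to the point x, -y, -z); pixel columns grow to the right and rows downward; lengths in m; the calibration is good to about 2 mm. A picture is of the moment at which its call begins. camera_model takes no time and is no camera call.
- arm.hand_in(): hands the job in; it is judged then, once.
The state is a dict: "time": time; "joint_positions": joint angles; "qd": joint speeds; "joint_efforts": joint torques, N m; "ee_pos": TCP position; "tcp_rot": TCP orientation; "contact_force": force on the tool from outside, world axes, zero at the start; "moment": the same for the moment, N m; "opening": finger opening in m; "gripper_force": force on a finger pad.
Only numpy, scipy, OpenCV 4.12 (cv2) and the standard library are available. Lean on these libraries where they do the work, as an engineer would, in place of code of your own. Each camera call takes 0.05 s, during which the arm holds its last target. There are 200 camera calls.

## Working session

There is one attempt and no reset: what is moved stays moved. The work goes in short steps, Python scripts to look and compute and a tool call to move; the robot and the scene stay as the last step left them, time stands still between calls to the robot, and variables do not carry over. Pictures are saved under pics/ and viewed, at most 10 in all, crops included, and the job is handed in when it is done.

Besides the shell and the picture viewer there is one more tool, called by a JSON object that holds its "fn" and its "kwargs", one argument or row to a line. apply_moves: Moves the arm, as the interface text tells. Its arguments: {"type":"object","properties":{"increments":{"type":"array"},"newtons":{"type":"number"}},"required":["increments"]}

```bash
mkdir -p pics; ls; python3 - <<'E'
from cell import arm, read_camera, camera_model
import cv2
for n in ("scene","top"):
    im=read_camera(n); cv2.imwrite(f"pics/{n}0.png",im[:,:,::-1])
    print(n,camera_model(n))
print(arm.state())
E
```

```text
pics
scene {'intrinsics': array([[365.05893969,   0.        , 314.23787604],
       [  0.        , 365.05893969, 200.91657834],
       [  0.        ,   0.        ,   1.        ]]), 'view': array([[-0.48032107,  0.87690127,  0.01832549,  0.26128998],
       [-0.53990378, -0.31206812,  0.78173998,  0.24560176],
       [ 0.69122759,  0.36559218,  0.62333521, -1.12443417],
       [ 0.        ,  0.        ,  0.        ,  1.        ]])}
top {'intrinsics': array([[397.79739976,   0.        , 319.03829058],
       [  0.        , 397.79739976, 199.38609335],
       [  0.        ,   0.        ,   1.        ]]), 'view': array([[ 0.02324883, -0.99885549, -0.04179945,  0.03806816],
       [ 0.99300416,  0.01823057,  0.11666358, -0.56435474],
       [-0.11576803, -0.04421931,  0.9922915 , -0.8324348 ],
       [ 0.        ,  0.        ,  0.        ,  1.        ]])}
{'time': 0.1, 'joint_positions': array([ 1.09948006e+00,  4.94102476e-01,  1.34605617e+00, -4.54520406e-05,
        1.30250811e+00, -9.54959766e-02]), 'qd': array([ 3.73786036e-04, -1.29432509e-03, -1.34890032e-03,  6.67479631e-05,
        1.06423397e-03,  1.51421328e-03]), 'joint_efforts': array([ 1.05540963e-03, -8.83590388e+01, -3.84566796e+01, -2.27570349e-04,
        5.37872795e-03, -5.87229124e-06]), 'ee_pos': array([0.22925941, 0.58108886, 0.23077584]), 'tcp_rot': array([-5.86802151e-01, -3.08603989e+00,  1.63899903e-03]), 'contact_force': array([ 0.10285477,  0.24997082, -0.81635842]), 'moment': array([ 0.00572617,  0.01603331, -0.01988072]), 'gripper_force': 0.0, 'opening': 0.08516064444438165}
```

View pics/top0.png

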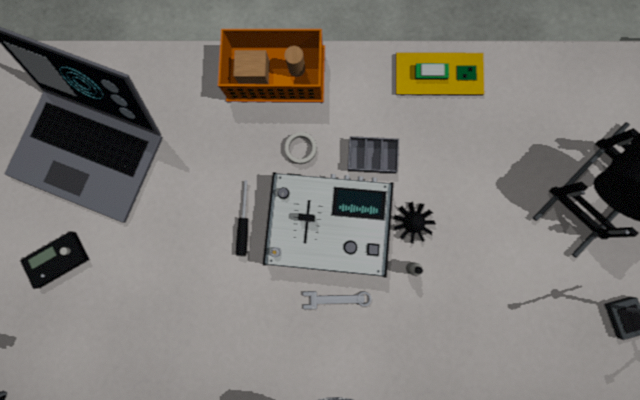

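View pics/scene0.png

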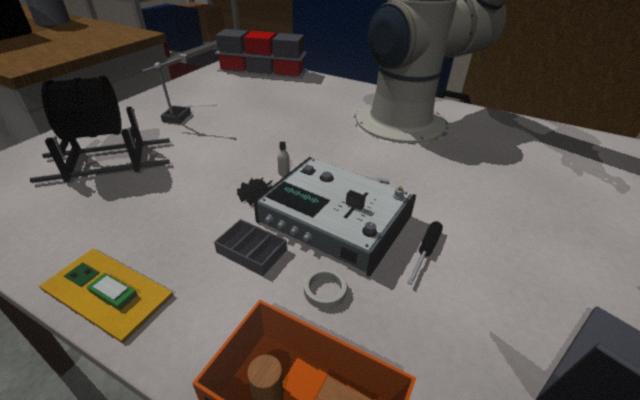

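The top view shows the amplifier at about (328,225), the lever at about (306,217), the round key at (350,247) and the square key at (373,249). I'll enlarge both views to read the corners.

```bash
python3 - <<'E'
import cv2
a=cv2.imread("pics/top0.png")[165:285,255:410]; cv2.imwrite("pics/tc.png",cv2.resize(a,None,fx=5,fy=5,interpolation=cv2.INTER_CUBIC))
a=cv2.imread("pics/scene0.png")[145:275,245:420]; cv2.imwrite("pics/sc.png",cv2.resize(a,None,fx=4.5,fy=4.5,interpolation=cv2.INTER_CUBIC))
E
```

```text
(no output)
```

View pics/tc.png

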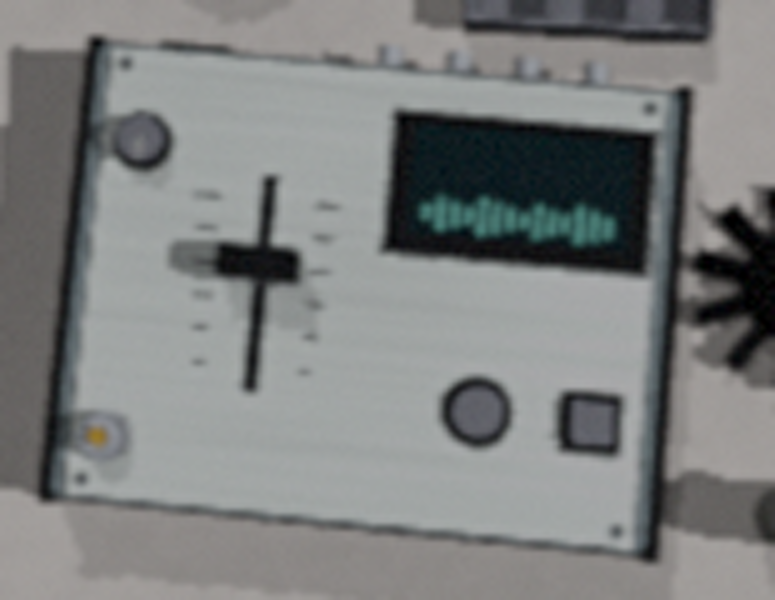

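View pics/sc.png

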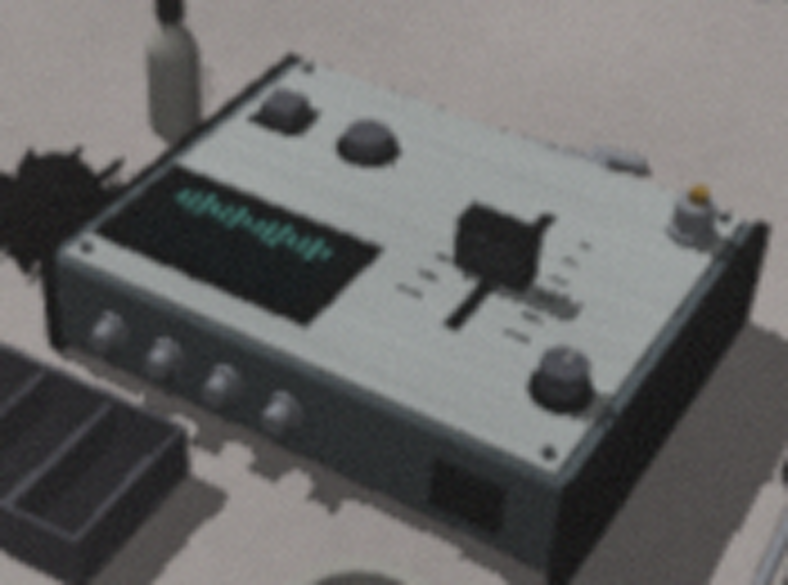

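The crops show features clearly enough. I'll fit the amplifier pose from them in both views, then solve for the lever.

```bash
cat > h.py <<'E'
import numpy as np
from cell import camera_model
CM={n:camera_model(n) for n in("scene","top")}
def proj(n,P):
    m=CM[n];P=np.atleast_2d(P);c=P@m["view"][:3,:3].T+m["view"][:3,3]
    q=(c*[1,-1,-1])@m["intrinsics"].T
    return q[:,:2]/q[:,2:]
def A2W(p,P):
    c,s=np.cos(p[2]),np.sin(p[2]);P=np.atleast_2d(P)/1000.
    return np.c_[p[0]+c*P[:,0]-s*P[:,1],p[1]+s*P[:,0]+c*P[:,1],P[:,2]]
E
python3 - <<'E'
from h import *
from scipy.optimize import least_squares
M=np.array([[-45,-50,70],[-45,-97,70],[55,100,76],[0,45,60],[48,-60,60]],float)
T=(np.array([[477,410],[592,422],[142,138],[260,284],[520,192]])+.5)/5-.5+[255,165]
S=(np.array([[368,138],[284,103],[562,362],[500,270],[240,240]])+.5)/4.5-.5+[245,145]
for use in ("t","s","ts"):
    f=lambda p:np.r_[(proj("top",A2W(p,M))-T).ravel()*('t' in use),(proj("scene",A2W(p,M))-S).ravel()*('s' in use)]
    r=least_squares(f,[.55,0,0]);print(use,r.x.round(4),r.fun.round(1))
p=r.x
for k in range(11):
    l=7*k
    print(l,((proj("top",A2W(p,[[l-35,45,92]]))-[255,165]+.5)*5-.5).round(),((proj("scene",A2W(p,[[l-35,45,92]]))-[245,145]+.5)*4.5-.5).round())
E
```

```text
t [ 0.5107  0.0286 -0.0708] [ 0.2  0.3  0.2  0.1 -0.5 -0.2  0.1 -0.2 -0.  -0.  -0.  -0.  -0.  -0.
  0.   0.  -0.   0.  -0.   0. ]
s [ 0.5099  0.0289 -0.0762] [-0.   0.  -0.   0.  -0.  -0.  -0.   0.  -0.   0.   0.1 -1.3  0.2 -0.6
  0.4  0.4  0.2  0.3 -0.8  0.6]
ts [ 0.5104  0.0288 -0.073 ] [ 0.1  0.5  0.   0.3 -0.5 -0.2  0.  -0.2 -0.1  0.2 -0.2 -1.2 -0.1 -0.4
  0.4  0.5  0.1  0.4 -1.   0.8]
0 [[246. 365.]] [[545. 172.]]
7 [[247. 348.]] [[538. 180.]]
14 [[249. 330.]] [[530. 188.]]
21 [[251. 313.]] [[523. 196.]]
28 [[253. 296.]] [[515. 204.]]
35 [[254. 278.]] [[507. 212.]]
42 [[256. 261.]] [[499. 221.]]
49 [[258. 244.]] [[491. 229.]]
56 [[259. 227.]] [[483. 238.]]
63 [[261. 210.]] [[475. 247.]]
70 [[263. 193.]] [[467. 256.]]
```

The lever starts in the third notch (cap centre at (258,262) in the top crop, against (256,261) predicted for 42 mm). Next I'll write a helper that turns amplifier-frame targets into tool increments.

```bash
cat >> h.py <<'E'
from cell import arm
from scipy.spatial.transform import Rotation as R
POSE=[.5105,.0288,-.072]
def report(target=None):
    s=arm.state();c=np.cos(POSE[2]);d=np.sin(POSE[2]);Rt=R.from_rotvec(s["tcp_rot"]).as_matrix()
    A=np.array([[c,-d,0],[d,c,0],[0,0,1]])
    p=A.T@(s["ee_pos"]-[POSE[0],POSE[1],0])*1000
    print("t",round(s["time"],2),"amp xyz",p.round(1),"F(amp)",(A.T@s["contact_force"]).round(1),"tool x,y in amp",(A.T@Rt)[:,:2].T.round(3).tolist(),"open",round(s["opening"],4))
    if target is not None: print("shift",(Rt.T@(A2W(POSE,[target])[0]-s["ee_pos"])*1000).round(1))
E
python3 -c "
from h import *
report([33,31,200])"
```

```text
t 0.1 amp xyz [-320.2  530.6  230.8] F(amp) [ 0.1  0.3 -0.8] tool x,y in amp [[-0.954, 0.299, 0.0], [0.299, 0.954, -0.001]] open 0.0852
shift [-486.5 -371.    31.1]
```

{"fn": "apply_moves", "kwargs": {
  "increments": [-50, -38, 0, -5, 1, -100, -76, 3, -10, 1, -150, -114, 6, -17.4, 1, -200, -152, 10, -17.4, 1, -250, -190, 14, -17.4, 1, -300, -229, 18, -17.4, 1, -350, -267, 22, -17.4, 1, -400, -305, 25, -17.4, 1, -450, -343, 28, -17.4, 1, -486, -371, 31, -17.4, 1],
  "newtons": 20
}}

```text
time: 1.35
ee_pos: [0.5462, 0.0556, 0.2]
tcp_rot: [-0.115, -3.139, 0.0]
contact_force: [0.9, 0.4, 0.6]
opening: -0.0001
gripper_force: 0.0
```

```bash
python3 -c "
from h import *
report([33,31,110])"
```

```text
t 1.35 amp xyz [ 33.7  29.3 200. ] F(amp) [0.9 0.5 0.6] tool x,y in amp [[-1.0, 0.001, 0.0], [0.001, 1.0, -0.0]] open -0.0001
shift [ 0.7  1.8 90. ]
```

{"fn": "apply_moves", "kwargs": {
  "increments": [0, 1, 40, 0, 1, 0, 1, 80, 0, 1, 0, 1, 110, 0, 1, 0, 1, 128, 0, 1, 0, 1, 128, 0, 1]
}}

```text
time: 1.98
ee_pos: [0.5444, 0.0589, 0.0711]
tcp_rot: [-0.113, -3.137, 0.0]
contact_force: [0.8, 0.2, 0.0]
opening: -0.0001
gripper_force: 0.0
```

```bash
python3 - <<'E'
from h import *
from cell import read_camera
import cv2
report()
a=read_camera("top")[165:285,255:410,::-1];b=read_camera("scene")[145:265,245:400,::-1]
cv2.imwrite("pics/c1.png",cv2.resize(np.vstack([a,b]),None,fx=2.5,fy=2.5,interpolation=cv2.INTER_CUBIC))
E
```

```text
t 1.98 amp xyz [31.7 32.4 71.1] F(amp) [0.8 0.3 0. ] tool x,y in amp [[-1.0, 0.0, 0.003], [0.0, 1.0, -0.0]] open -0.0001
```

View pics/c1.png

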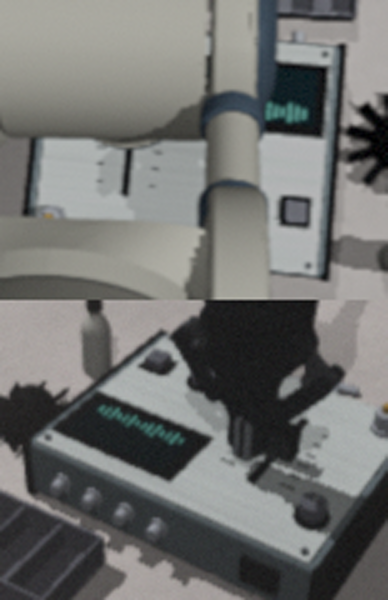

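The top view is mostly hidden by the arm. In the scene view the closed fingertips stand just behind the cap, at about (240,440). Now I'll push towards the low stop.

{"fn": "apply_moves", "kwargs": {
  "increments": [4, -2, 0, 0, 1, 8, -2, 0, 0, 1, 11, -2, 0, 0, 1, 14, -2, 0, 0, 1, 17, -2, 0, 0, 1, 20, -2, 0, 0, 1, 23, -2, 0, 0, 1]
}}

```text
time: 2.95
ee_pos: [0.5235, 0.0585, 0.0726]
tcp_rot: [0.113, 3.137, 0.0]
contact_force: [12.4, -1.9, -6.5]
opening: 0.0003
gripper_force: 6.2
```

```bash
python3 -c "
from h import *
report([-13,30,71])"
```

```text
t 2.95 amp xyz [10.8 30.6 72.6] F(amp) [12.5 -1.  -6.5] tool x,y in amp [[-1.0, 0.0, -0.003], [0.0, 1.0, 0.0]] open 0.0003
shift [23.8 -0.6  1.5]
```

{"fn": "apply_moves", "kwargs": {
  "increments": [3, 0, 0, 0, 1, 6, 0, 0, 0, 1, 9, 0, 0, 0, 1, 12, 0, 0, 0, 1, 15, 0, 0, 0, 1, 18, 0, 0, 0, 1, 21, 0, 0, 0, 1, 24, 0, 0, 0, 1, 24, 0, 0, 0, 1]
}}

```text
time: 4.08
ee_pos: [0.4978, 0.0603, 0.0722]
tcp_rot: [-0.113, -3.139, -0.0]
contact_force: [-0.4, 0.5, -0.2]
opening: -0.0
gripper_force: 0.0
```

```bash
python3 -c "
from h import *
report([-19,30,71])"
```

```text
t 4.08 amp xyz [-14.9  30.5  72.2] F(amp) [-0.4  0.4 -0.2] tool x,y in amp [[-1.0, 0.0, 0.001], [0.0, 1.0, -0.0]] open -0.0
shift [ 4.1 -0.5  1.2]
```

{"fn": "apply_moves", "kwargs": {
  "increments": [1, 0, 0, 0, 1, 2, 0, 0, 0, 1, 3, 0, 0, 0, 1, 4, 0, 0, 0, 1, 4, 0, 0, 0, 1, 4, 0, 0, 0, 1]
}}

```text
time: 4.82
ee_pos: [0.496, 0.0605, 0.0725]
tcp_rot: [0.113, 3.137, 0.0]
contact_force: [8.7, -1.4, -4.8]
opening: 0.0002
gripper_force: 4.1
```

```bash
python3 -c "
from h import *
report()"
```

```text
t 4.83 amp xyz [-16.8  30.6  72.5] F(amp) [ 8.8 -0.7 -4.8] tool x,y in amp [[-1.0, 0.0, -0.003], [0.0, 1.0, 0.0]] open 0.0002
```

Contact came at x = -16.8, which agrees with the -17 expected at the low stop. Now I'll go round to the near side of the lever.

{"fn": "apply_moves", "kwargs": {
  "increments": [-8, 0, 0, 0, 1, -8, 0, -25, 0, 1, -8, 0, -50, 0, 1, 15, 0, -50, 0, 1, 43, 0, -50, 0, 1, 43, 0, -50, 0, 1, 43, 0, -25, 0, 1, 43, 0, 0, 0, 1, 43, 0, 0, 0, 1]
}}

```text
time: 5.95
ee_pos: [0.4512, 0.0636, 0.0712]
tcp_rot: [-0.113, -3.137, 0.0]
contact_force: [-0.1, -0.3, 0.7]
opening: -0.0001
gripper_force: 0.0
```

```bash
python3 - <<'E'
from h import *
from cell import read_camera
import cv2
report([-53,30,72])
b=read_camera("scene")[145:265,245:400,::-1]
cv2.imwrite("pics/c2.png",cv2.resize(b,None,fx=5,fy=5,interpolation=cv2.INTER_CUBIC))
E
```

```text
t 5.95 amp xyz [-61.7  30.5  71.2] F(amp) [-0.  -0.3  0.7] tool x,y in amp [[-1.0, 0.0, 0.003], [0.0, 1.0, -0.0]] open -0.0001
shift [-8.7 -0.5 -0.8]
```

View pics/c2.png

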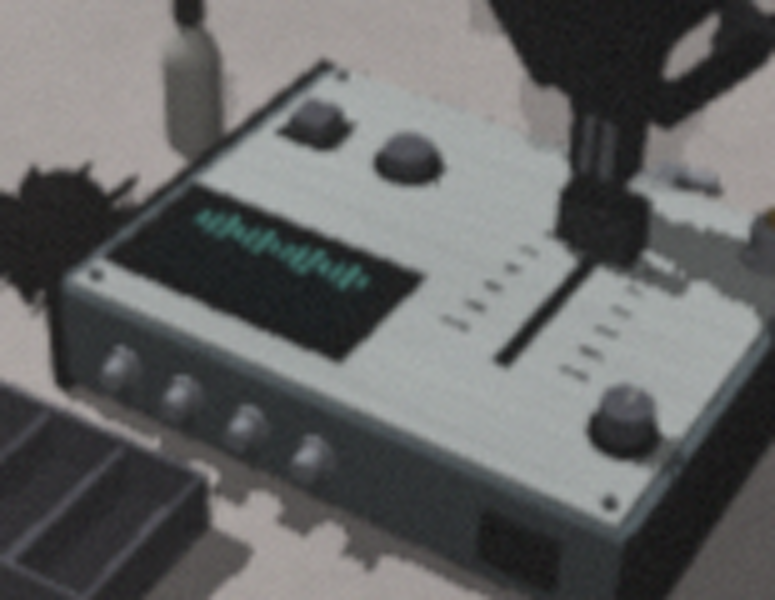

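The cap is at the near end of the slot at about (600,225), so the lever is at the low stop with the fingers in front of it. Now the first click.

{"fn": "apply_moves", "kwargs": {
  "increments": [-4, 0, 0, 0, 1, -7, 0, 0, 0, 1, -9, 0, 0, 0, 1, -10.5, 0, 0, 0, 1, -12, 0, 0, 0, 1, -13.5, 0, 0, 0, 1, -15, 0, 0, 0, 1, -16.5, 0, 0, 0, 1, -18, 0, 0, 0, 1, -18, 0, 0, 0, 1]
}}

```text
time: 7.25
ee_pos: [0.47, 0.0623, 0.0724]
tcp_rot: [0.113, 3.139, 0.0]
contact_force: [-0.0, -0.2, 0.0]
opening: -0.0001
gripper_force: 0.0
```

```bash
python3 -c "
from h import *
report([-39,30,72])"
```

```text
t 7.25 amp xyz [-42.8  30.5  72.4] F(amp) [ 0.  -0.2  0. ] tool x,y in amp [[-1.0, 0.0, -0.001], [0.0, 1.0, 0.0]] open -0.0001
shift [-3.8 -0.5  0.4]
```

{"fn": "apply_moves", "kwargs": {
  "increments": [-2, 0, 0, 0, 1, -4, 0, 0, 0, 1, -5.5, 0, 0, 0, 1, -7, 0, 0, 0, 1, -8.5, 0, 0, 0, 1, -10, 0, 0, 0, 1, -11.5, 0, 0, 0, 1, -13, 0, 0, 0, 1, -13, 0, 0, 0, 1]
}}

```text
time: 8.38
ee_pos: [0.4831, 0.0614, 0.0724]
tcp_rot: [0.113, 3.138, 0.0]
contact_force: [-0.2, 1.1, -0.0]
opening: 0.0001
gripper_force: 0.0
```

```bash
python3 - <<'E'
from h import *
from cell import read_camera
import cv2
report([-25,30,72])
b=read_camera("scene")[145:265,245:400,::-1]
cv2.imwrite("pics/c3.png",cv2.resize(b,None,fx=5,fy=5,interpolation=cv2.INTER_CUBIC))
for l in (14,28,42): print(l,((proj("scene",A2W(POSE,[[l-28,28,92],[l-28,62,92],[l-28,28,64],[l-28,62,64]]))-[245,145]+.5)*5-.5).round().tolist())
E
```

```text
t 8.38 amp xyz [-29.7  30.6  72.4] F(amp) [-0.3  1.  -0. ] tool x,y in amp [[-1.0, 0.0, -0.001], [0.0, 1.0, 0.0]] open 0.0001
shift [-4.7 -0.6  0.4]
14 [[541.0, 203.0], [621.0, 233.0], [535.0, 260.0], [613.0, 291.0]]
28 [[524.0, 221.0], [604.0, 251.0], [518.0, 278.0], [596.0, 310.0]]
42 [[506.0, 239.0], [587.0, 271.0], [501.0, 297.0], [580.0, 329.0]]
```

View pics/c3.png

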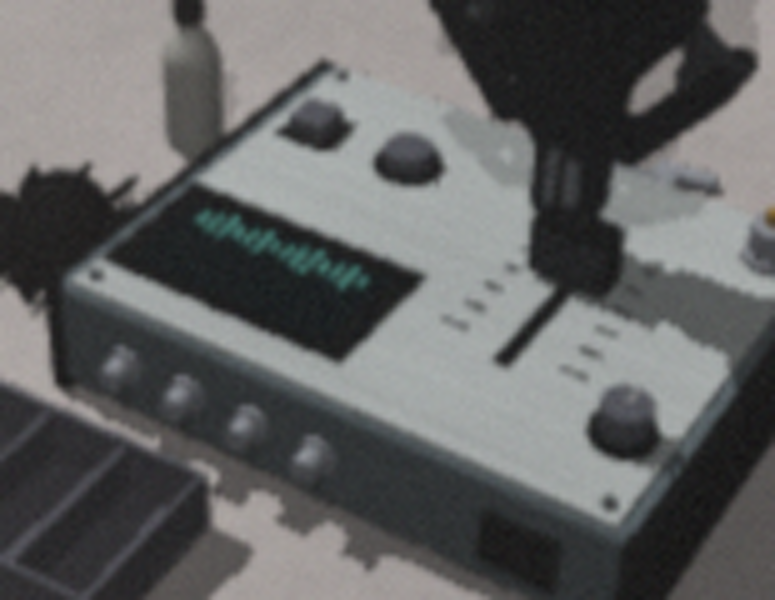

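The cap's front lower edge runs from about (532,265) to (610,295). Relative to the low-stop picture that puts the lever near 20 mm, still on the hump before notch 2. I'll measure it numerically from the picture, using the low-stop picture as reference.

```bash
cat >> h.py <<'E'
import cv2
def lever(im5):
    "front lower edge of cap (scene crop x5) -> dark/bright crossing along slot direction; returns lever estimates, mm"
    g=cv2.cvtColor(im5,cv2.COLOR_BGR2GRAY).astype(np.float32);out=[]
    X=np.arange(-32,50,.25)
    for y in (32,35,38,52,55,58):
        q=(proj("scene",A2W(POSE,np.c_[X,X*0+y,X*0+64]))-[245,145]+.5)*5-.5
        v=cv2.remap(g,q[:,0].astype(np.float32).reshape(1,-1),q[:,1].astype(np.float32).reshape(1,-1),cv2.INTER_LINEAR)[0]
        i=np.where(v<70)[0]; out.append(X[i[0]:][np.argmax(v[i[0]:]>75)]+28 if len(i) else None)
    return out
def look(name):
    from cell import read_camera
    b=cv2.resize(np.ascontiguousarray(read_camera("scene")[145:265,245:400,::-1]),None,fx=5,fy=5,interpolation=cv2.INTER_CUBIC)
    cv2.imwrite(f"pics/{name}.png",b);print(lever(b))
E
python3 - <<'E'
from h import *
for n in("c2","c3"): print(lever(cv2.imread(f"pics/{n}.png")))
b=cv2.imread("pics/scene0.png")[145:265,245:400]; print(lever(cv2.resize(b,None,fx=5,fy=5,interpolation=cv2.INTER_CUBIC)))
E
```

```text
[np.float64(-3.5), np.float64(-1.0), np.float64(0.5), np.float64(1.0), np.float64(0.75), np.float64(1.0)]
[np.float64(20.25), np.float64(22.25), np.float64(23.0), np.float64(24.25), np.float64(23.5), np.float64(24.25)]
[np.float64(40.0), np.float64(42.0), np.float64(42.0), np.float64(44.0), np.float64(42.5), np.float64(43.0)]
```

The edge measure works: 0 and 42 mm read back to about 1 mm. The lever is at about 22.5 mm, just before the snap, so I'll edge on.

{"fn": "apply_moves", "kwargs": {
  "increments": [-0.7, 0, 0, 0, 1, -1.4, 0, 0, 0, 1, -2, 0, 0, 0, 1, -2, 0, 0, 0, 1]
}}

```text
time: 8.93
ee_pos: [0.4845, 0.0613, 0.0723]
tcp_rot: [0.113, 3.139, -0.0]
contact_force: [-0.7, -0.0, -0.5]
opening: -0.0001
gripper_force: 0.0
```

```bash
python3 -c "
from h import *
report([-25,30,72]);look('c4')"
```

```text
t 8.93 amp xyz [-28.3  30.5  72.3] F(amp) [-0.7 -0.1 -0.5] tool x,y in amp [[-1.0, 0.0, -0.0], [0.0, 1.0, 0.0]] open -0.0001
shift [-3.3 -0.5  0.3]
[np.float64(26.25), np.float64(27.0), np.float64(27.75), np.float64(28.75), np.float64(27.75), np.float64(28.75)]
```

Notch 2 reached (28 mm). Third click, stopping short of the snap first.

{"fn": "apply_moves", "kwargs": {
  "increments": [-2, 0, 0, 0, 1, -3.5, 0, 0, 0, 1, -5, 0, 0, 0, 1, -6.5, 0, 0, 0, 1, -8, 0, 0, 0, 1, -9.5, 0, 0, 0, 1, -11, 0, 0, 0, 1, -12, 0, 0, 0, 1, -12, 0, 0, 0, 1]
}}

```text
time: 10.1
ee_pos: [0.497, 0.0604, 0.0724]
tcp_rot: [0.113, 3.139, 0.0]
contact_force: [0.3, 0.0, -1.6]
opening: 0.0001
gripper_force: 0.0
```

```bash
python3 -c "
from h import *
report([-11,30,72]);look('c5')"
```

```text
t 10.1 amp xyz [-15.8  30.6  72.4] F(amp) [ 0.3  0.1 -1.6] tool x,y in amp [[-1.0, 0.0, -0.001], [0.0, 1.0, 0.0]] open 0.0001
shift [-4.8 -0.6  0.4]
[np.float64(33.5), np.float64(35.25), np.float64(36.0), np.float64(37.75), np.float64(37.75), np.float64(37.5)]
```

{"fn": "apply_moves", "kwargs": {
  "increments": [-0.7, 0, 0, 0, 1, -1.4, 0, 0, 0, 1, -1.7, 0, 0, 0, 1, -1.7, 0, 0, 0, 1]
}}

```text
time: 10.65
ee_pos: [0.4981, 0.0603, 0.0723]
tcp_rot: [0.113, 3.139, -0.0]
contact_force: [-0.2, -0.0, 0.5]
opening: -0.0001
gripper_force: 0.0
```

```bash
python3 -c "
from h import *
report([-11,30,72]);look('c6')"
```

```text
t 10.65 amp xyz [-14.6  30.5  72.3] F(amp) [-0.2 -0.   0.5] tool x,y in amp [[-1.0, 0.0, -0.0], [0.0, 1.0, -0.0]] open -0.0001
shift [-3.6 -0.5  0.3]
[np.float64(39.75), np.float64(41.5), np.float64(41.5), np.float64(42.0), np.float64(42.75), np.float64(42.5)]
```

Notch 3 confirmed (42 mm). Now I'll back off and go over the zero key.

{"fn": "apply_moves", "kwargs": {
  "increments": [8, 0, 0, 0, 1, 8, 0, -25, 0, 1, 8, 0, -50, 0, 1, 15, -25, -50, 0, 1, 30.4, -55, -50, 0, 1, 30.4, -80.5, -50, 0, 1, 30.4, -80.5, -30, 0, 1, 30.4, -80.5, -10, 0, 1, 30.4, -80.5, -5, 0, 1, 30.4, -80.5, -5, 0, 1]
}}

```text
time: 11.95
ee_pos: [0.4616, -0.0176, 0.0774]
tcp_rot: [-0.113, -3.139, -0.0]
contact_force: [-0.4, -0.2, 0.2]
opening: 0.0001
gripper_force: 0.0
```

```bash
python3 -c "
from h import *
report([-45,-50,65]);look('c7')"
```

```text
t 11.95 amp xyz [-45.4 -49.8  77.4] F(amp) [-0.4 -0.2  0.2] tool x,y in amp [[-1.0, -0.0, 0.001], [-0.0, 1.0, 0.0]] open 0.0001
shift [-0.4 -0.2 12.4]
[np.float64(39.75), np.float64(41.75), np.float64(41.75), np.float64(42.25), np.float64(42.75), np.float64(42.25)]
```

View pics/c7.png

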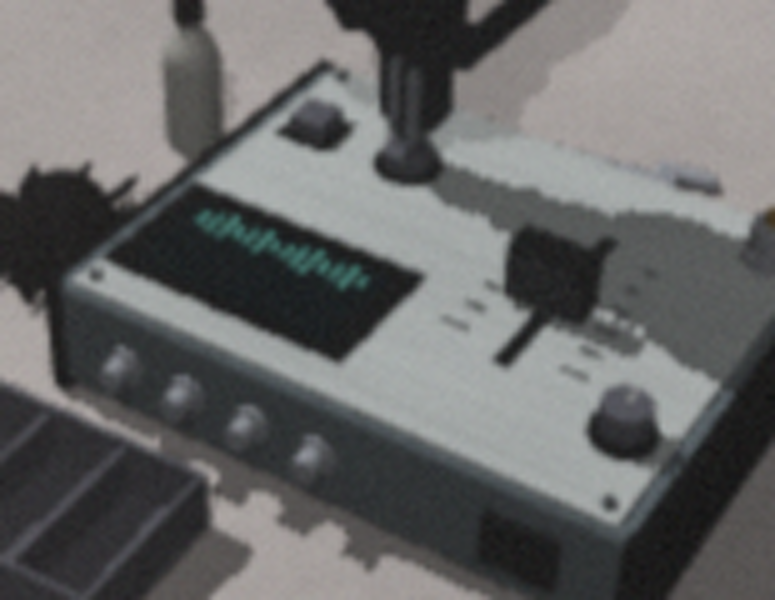

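The fingertips are over the round key (408,150), clear of the square key (315,122), and the lever sits in notch 3 at (555,270). Pressing the key.

{"fn": "apply_moves", "kwargs": {
  "increments": [0, 0, 5, 0, 1, 0, 0, 8, 0, 1, 0, 0, 10, 0, 1, 0, 0, 12, 0, 1, 0, 0, 13.5, 0, 1, 0, 0, 13.5, 0, 1, 0, 0, 13.5, 0, 1]
}}

```text
time: 12.88
ee_pos: [0.4621, -0.0178, 0.0646]
tcp_rot: [0.113, 3.139, -0.0]
contact_force: [-4.3, 1.5, 26.9]
opening: -0.0001
gripper_force: 13.6
```

```bash
python3 -c "
from h import *
report()"
```

```text
t 12.88 amp xyz [-44.9 -50.   64.6] F(amp) [-4.4  1.2 26.9] tool x,y in amp [[-1.0, 0.0, -0.001], [0.0, 1.0, -0.0]] open -0.0001
```

The key has bottomed out: z is 64.6 mm and the force is well past 4.5 N. Releasing it.

{"fn": "apply_moves", "kwargs": {
  "increments": [0, 0, -8, 0, 1, 0, 0, -30, 0, 1, 0, 0, -70, 0, 1, 0, 0, -110, 0, 1, 0, 0, -110, 0, 1, 0, 0, -110, 0, 1]
}}

```text
time: 13.62
ee_pos: [0.4615, -0.0177, 0.1734]
tcp_rot: [-0.113, -3.139, -0.0]
contact_force: [0.1, 0.9, -0.8]
opening: -0.0
gripper_force: 0.0
```

```bash
python3 -c "
from h import *
report();look('c8')"
```

```text
t 13.62 amp xyz [-45.5 -49.9 173.4] F(amp) [-0.   0.9 -0.8] tool x,y in amp [[-1.0, 0.0, 0.0], [0.0, 1.0, -0.0]] open -0.0
[np.float64(39.5), np.float64(41.75), np.float64(41.75), np.float64(43.0), np.float64(42.5), np.float64(42.25)]
```

View pics/c8.png

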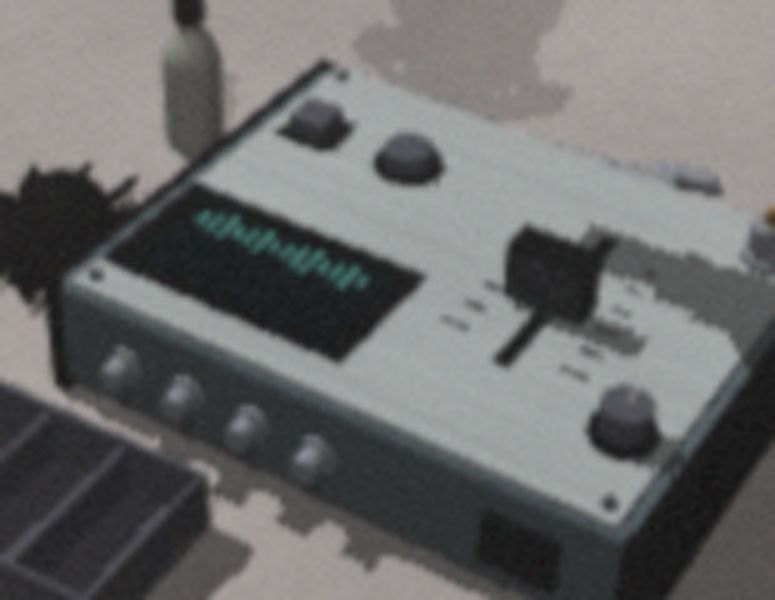

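Both keys are up at (408,155) and (315,122), the lever is in notch 3 at (555,270), and the loose things in view have not moved.

```bash
python3 -c "
from cell import arm
print(arm.hand_in())"
```

```text
the job is handed in; nothing more can be done
None
```

The job is handed in (no verdict came back): the lever went to the low stop, then up click by click into the third notch (about 42 mm in the camera), and the zero key was pressed fully down and came back up, with the hold key untouched.

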